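Find the unlatched tool case, tug its lid and snap the catch shut

ROBOT

A 6-joint arm with a two-finger parallel gripper is mounted at the origin on the work surface. World frame = base frame: x ahead of the robot, y to its left, z up, the work surface at z = 0. Lengths are in mm, angles in rad, forces in N, time in s.
With the tool pointing down it reaches from about 300 to 850 mm from the base axis. Payload 5.4 kg.
Tool frame: the origin (TCP) lies midway between the tips of the shut fingers; the grasp point (between the pads) lies 19 mm behind it; z points along the fingers, y is the line along which they close (so a half turn about z gives the same grasp; the last joint's range is limited). The gripper opens to 85 mm and grips with 20 to 120 N. Pads are 22 mm wide; open, the fingers measure 114 mm over their backs; the gripper's body (76 mm by 85 mm) begins 54 mm behind the grasp point. The pads swing forward as they close: fully open they stand 13 mm farther back than shut.
Start: joints at [-1.433, 0.158, 1.597, -0, 1.386, -0.21], TCP at [195.953, -540.563, 231.299] pointing down, gripper open.
Joint ranges: [-2.91, 2.91], [-0.94, 2.29], [0.18, 2.7], [-1.29, 4.43], [0.17, 2.64], [-3, 3]. Speed limits (rad/s): [2.57, 2.57, 3.14, 3.14, 3.14, 3.14].

INTERFACE

Orientations are given as a 3x3 rotation matrix whose columns are the frame's x, y, z axes.
In Python, from cell import env, inverse_kinematics, imaging gives the robot as it stands. Calls block until the motion is done:
- env.move_pose(position, orientation): joint-space move of the TCP to a pose.
- env.move_l(position, attitude=None, max_speed=150, f_stop=None): straight line of the TCP; attitude=None keeps the orientation; max_speed is the mean speed in mm/s. With f_stop (N) it stops when the force on the tool has changed by that much, and returns True; else False.
- env.movej(angles): joint-space move.
- env.let_go() and env.grasp(): open the fingers fully, or close them until they stop; the grip force is fixed at half the most.
- env.hold(seconds).
- inverse_kinematics(position, orientation): joint angles nearest the present ones, or None.
- env.state(): the state.
- imaging.read_camera(name): name is "scene" or "top" or "wrist"; returns a dict with "color" (384x512x3 uint8, red, green, blue), "range_z" (384x512 float32, mm along the optical axis (not along the pixel's ray), 0 where there is no reading), "camera_matrix" (3x3 intrinsics, pixels), "R" (3x3) and "t" (3): a world point X has camera coordinates R X + t; the wrist camera has in their place "hand_eye" (4x4, takes a point from camera to tool coordinates, whose origin is the TCP and whose axes are the flange's). Camera axes: x right, y down, z forward; pixel columns grow to the right and rows downward; lengths in mm; the calibration is good to about 2 mm. A picture is of the moment at which its call begins: read the wrist's pose just before it.
A pose or a line that the arm cannot do raises env.PlanningError and nothing moves.
- env.finish_job(): hands the job in; it is judged then, once.
The state is a dict: "time_s": time; "joint_positions": joint angles; "joint_velocities": joint speeds; "joint_torque": joint torques, N m; "tool_pos": TCP position; "eef_rot": TCP orientation; "ft_force": force on the tool from outside, world axes, zero at the start; "moment": the same for the moment, N m; "gripper_width": opening from 0.0 (shut) to 1.0 (fully open); "grip_force": force on a finger pad.
Only numpy, scipy, OpenCV 4.12 (cv2) and the standard library are available. Lean on these libraries where they do the work, as an engineer would, in place of code of your own. Each camera call takes 0.05 s, during which the arm holds its last target. There are 200 camera calls.

TASK

One of the three black tool cases on the bench has been left unlatched: its yellow catch stands up instead of lying flat on the lid. Tug that case's lid up a couple of centimetres by its yellow handle to see that it is loose, let it down shut again, then snap its catch over, flat onto the lid. Leave the other two cases latched.

Things in the scene. Friction and masses are not known exactly. Their poses are not given: they have to be found in the camera images.
- case_a: one of three alike black tool cases with yellow handle and catch, fixed on the bench; exactly one is unlatched, in any place of the row. 140 mm deep (its x), 160 wide (its y), flat lid top 72 above the bench. Origin: centre of its underside; z up; its front (catch side) faces its own -x, towards the robot. Sizes below are for every case, in its frame
- catch_a (a joint): rad, 0 = shut: plate 45 mm long, 34 wide, 6 thick lies flat back on the lid, top face z 78.5, free end at case x -31, and holds the lid down. Hinge along y at x -76, z 75.5, just before the lid's front edge. Grows as the plate swings up (1.57 upright) and out to -x (stop 2.5). Starts at 1.6 to 2.2 if unlatched, else 0. Stays where left; about 3 N at its free end moves it
- lid_a (a joint): rad, 0 = shut, grows as the front rises, stop 0.6. Hinge along y at the rear rim (case x +70, z 58 mm). Handle fixed on it: round yellow bar 14 mm thick, 90 long along y, centre at case x +5, y 0, z 102 when shut, 23 mm clear beneath, posts at y +-40. Light (a few N at the bar); falls shut if let go; while its catch is shut it holds against about 20 N
- case_b: another of the three cases, the same in every size and axis as case_a
- catch_b (a joint): the catch of case_b, as catch_a
- lid_b (a joint): the lid of case_b, as lid_a
- case_c: another of the three cases, the same in every size and axis as case_a
- catch_c (a joint): the catch of case_c, as catch_a
- lid_c (a joint): the lid of case_c, as lid_a
Mind the look-alikes: they are no part of the job. Leave any orange, pink or purple look-alike of the case_c alone.

How it is judged (in metres and radians):
On the way, in this order (a step that is already met when the one before it is completed fails the run):
1. the lid of the unlatched case is tugged up, by 0.12 rad (8 mm at the handle) or more (value of joint lid_a above 0.12 rad and value of joint catch_a above 0.5 rad), for 0.1 s.
2. the lid is down shut and then its catch lies flat on it (value of joint lid_a below 0.04 rad and value of joint catch_a below 0.15 rad), for 0.2 s.
At the end, for the whole second after the job is handed in: All three lids are shut (each within 0.04 rad) and all three catches lie flat on their lids (each within 0.15 rad) (all of step 2 and value of joint each of lid_b, lid_c below 0.04 rad and value of joint each of catch_b, catch_c below 0.15 rad); the robot touches nothing.
It fails at once if the catch or lid of a latched case is opened (catch over 0.3 rad or lid over 0.1 rad) (value of joint any of catch_b, catch_c above 0.3 rad or value of joint any of lid_b, lid_c above 0.1 rad).
It also fails if it takes over 42 s, if anything falls off the work surface, if the arm or the gripper's body presses on something with over 40 N, if the wrist force passes 120 N, or if a joint passes its speed limit or range.

## Working session

There is one attempt and no reset: what is moved stays moved. The work goes in short steps, each a Python script; the robot and the scene stay as the last script left them, time stands still between calls to the robot, and variables do not carry over. Pictures are saved under pics/ and viewed, at most 10 in all, crops included, and the job is handed in when it is done.

```bash
mkdir -p pics; cat > h.py <<'E'
import numpy as np, cv2
from cell import env, inverse_kinematics, imaging
def world(d):
    K=d["camera_matrix"];z=d["range_z"];v,u=np.indices(z.shape)
    P=np.stack([(u-K[0,2])*z/K[0,0],(v-K[1,2])*z/K[1,1],z],-1)
    return (P-d["t"])@d["R"]
E
python3 - <<'E'
from h import *
for n in("top","scene"):
    d=imaging.read_camera(n);cv2.imwrite(f"pics/{n}.png",d["color"][...,::-1]);np.savez(n,**d)
E
```

```text
(no output)
```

View pics/top.png

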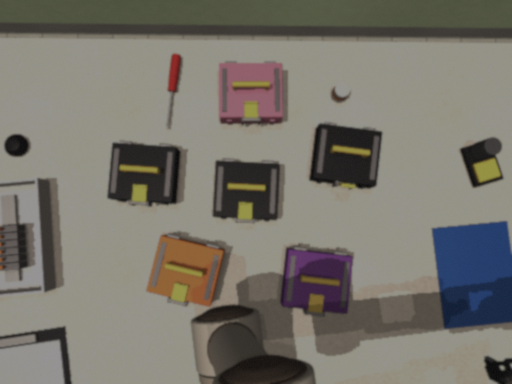

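View pics/scene.png

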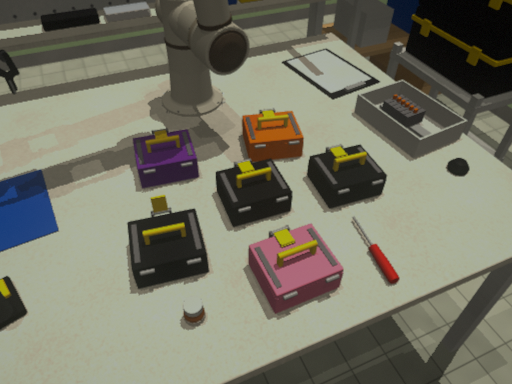

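The top view shows black cases at (145,173), (247,190) and (347,155). The last one has its catch upright: (348,185) in the top view, (160,203) in the scene view. I'll measure its pose next.

```bash
cat > m.py <<'E'
from h import *
d=dict(np.load("top.npz"));W=world(d)
hsv=cv2.cvtColor(d["color"],cv2.COLOR_RGB2HSV)
yel=(hsv[...,0]>20)&(hsv[...,0]<36)&(hsv[...,1]>120)&(hsv[...,2]>70)
m=np.zeros_like(yel);m[118:192,305:388]=1
def rep(n,P):
    r=cv2.minAreaRect(P[:,:2].astype(np.float32)); print(n,len(P),P.mean(0).round(1),"rect",np.round(r[0],1),np.round(r[1],1),round(r[2],1), 'z',np.percentile(P[:,2],[5,50,95]).round(1))
ok=m&(d["range_z"]>0)
b=ok&yel&(W[...,2]>95); v,u=np.nonzero(b)
rep("handle",W[b&(np.indices(b.shape)[0]<170)])
rep("catch",W[b&(np.indices(b.shape)[0]>=172)]) if (b&(np.indices(b.shape)[0]>=172)).any() else print("no catch")
l=ok&(W[...,2]>62)&(W[...,2]<80)&(hsv[...,2]<150)&~yel; rep("lid",W[l])
P=W[b][:,:2];P=W[b&(np.indices(b.shape)[0]<170)]
x,y=P[:,0],P[:,1];k=np.polyfit(y,x,1);print("handle dx/dy",k, "yaw",-np.arctan(k[0]))
d=dict(np.load("scene.npz"));W=world(d);hsv=cv2.cvtColor(d["color"],cv2.COLOR_RGB2HSV)
yel=(hsv[...,0]>18)&(hsv[...,0]<36)&(hsv[...,1]>120)&(hsv[...,2]>70)
for n,(a,e,c,f) in dict(catch=(190,216,145,175),handle=(220,248,138,190)).items():
    m=np.zeros_like(yel);m[a:e,c:f]=1;rep("scene "+n,W[m&yel&(d["range_z"]>0)])
E
python3 m.py
```

```text
handle 224 [ 636.2 -253.6  107.2] rect [ 636.9 -254.1] [90.1 14.8] 83.2 z [101.7 107.5 111.6]
catch 40 [ 551.1 -243.2  118.9] rect [ 551.4 -243.2] [33.4  9. ] 79.7 z [108.8 120.2 123.1]
lid 3331 [ 630.3 -252.    72.1] rect [ 629.5 -253.5] [160.6 158.6] 82.8 z [68.  72.2 75.9]
handle dx/dy [1.21186414e-01 6.66981116e+02] yaw -0.1205983337040612
scene catch 211 [ 554.4 -245.   100.6] rect [ 493.9 -241.9] [ 31.3 139. ] 87.1 z [ 83.2 102.1 119.7]
scene handle 357 [ 637.3 -256.1   98.5] rect [ 622.5 -254.6] [96.3 50.5] 82.9 z [ 71.  105.  109.4]
```

The pose fits: yaw is about -0.12 rad, the case origin is about (632,-254), and the catch is near 1.7 rad. Next is the grasp and tug.

```bash
cat >> h.py <<'E'
from scipy.spatial.transform import Rotation as Ro
C=Ro.from_euler('z',-0.1206).as_matrix(); O=np.array([632.,-254.,0])
def p(x,z,y=0): return O+C@np.array([x,y,z])
# tool z down, tool y along +-case x; pick the half turn nearest the present pose
def down(th=0,s=1):
    return C@Ro.from_euler('y',th).as_matrix()@np.array([[0,s,0],[s,0,0],[0,0,-1.]])
E
python3 - <<'E'
from h import *
q0=np.array(env.state()["joint_positions"])
c={s:inverse_kinematics(p(5,180),down(0,s)) for s in(1,-1)}
print(c)
s=min((k for k in c if c[k] is not None),key=lambda k:np.abs(np.array(c[k])-q0).max())
open("s.txt","w").write(str(s))
env.move_pose(p(5,180),down(0,s))
print(env.move_l(p(5,86),max_speed=100,f_stop=12))
env.grasp();st=env.state();print(s,st["time_s"],st["gripper_width"],st["grip_force"],st["tool_pos"],st["ft_force"])
d=imaging.read_camera("scene");cv2.imwrite("pics/grasp.png",cv2.resize(d["color"][120:300,60:300,::-1],None,fx=2.5,fy=2.5))
E
```

```text
{1: array([-5.55950783e-01,  4.78785229e-01,  1.30214900e+00, -4.44089210e-16,
        1.36065842e+00, -4.35350783e-01]), -1: array([-5.55950783e-01,  4.78785229e-01,  1.30214900e+00, -4.44089210e-16,
        1.36065842e+00,  2.70624187e+00])}
False
1 3.7667 0.14242047348498968 58.422303199768066 [ 637.36298281 -254.66220256   86.28136663] [ 0.33295969 -0.13000529 -0.65549194]
```

View pics/grasp.png

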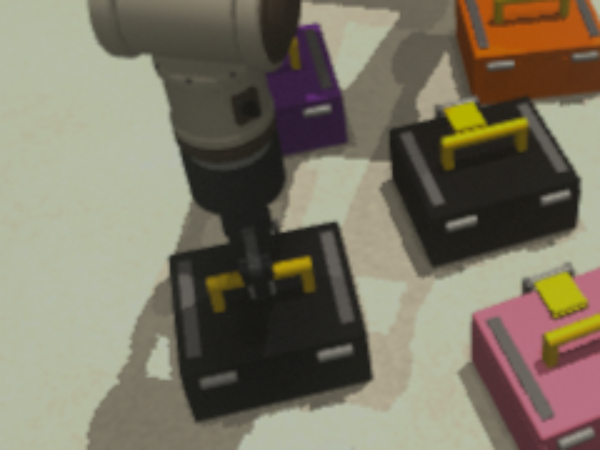

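The picture shows the fingers gripping the middle of the bar at (262,275). Now I'll tug along the hinge arc, let the lid down and release.

```bash
python3 - <<'E'
from h import *
st=env.state();L=C.T@(st["tool_pos"]-O);H=np.array([70,0,58])
def arc(th): env.move_l(O+C@(H+Ro.from_euler('y',th).as_matrix()@np.array([L[0]-70,L[1],L[2]-58])),down(th),max_speed=30)
for t in(.08,.16,.24,.3): 
    arc(t);s=env.state();print(t,s["ft_force"].round(1) if hasattr(s["ft_force"],'round') else s["ft_force"],s["gripper_width"])
env.hold(.3)
d=imaging.read_camera("scene");cv2.imwrite("pics/lift.png",cv2.resize(d["color"][120:300,60:300,::-1],None,fx=2.5,fy=2.5))
for t in(.2,.1,0): arc(t)
s=env.state();print(s["ft_force"],s["time_s"])
env.let_go();env.hold(.2)
env.move_l(p(5,185));print(env.state()["time_s"])
d=imaging.read_camera("scene");cv2.imwrite("pics/down.png",cv2.resize(d["color"][120:300,60:300,::-1],None,fx=2.5,fy=2.5))
E
python3 -c "
import cv2;a=[cv2.resize(cv2.imread(f'pics/{n}.png'),(400,300)) for n in('lift','down')];cv2.imwrite('pics/both.png',cv2.hconcat(a))"
```

```text
0.08 [-1.3  0.   1. ] 0.13848919552500472
0.16 [-1.2  0.5  0. ] 0.14022037007733357
0.24 [-2.7  0.8  1.5] 0.14236367501897426
0.3 [-2.8 -0.4  1. ] 0.13745603562287928
[-2.12477834 -0.42953807 -0.51458351] 6.6417
8.35
```

View pics/both.png

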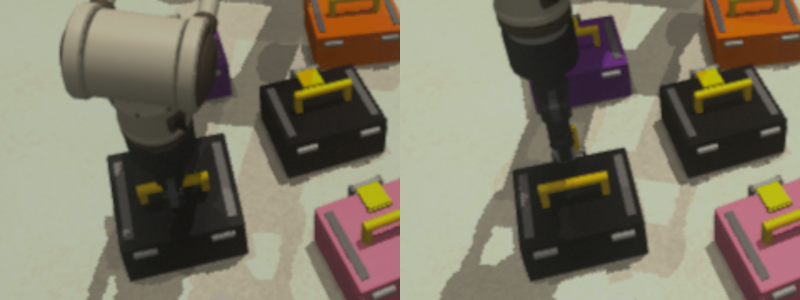

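The left half shows the bar still in the fingers at (172,188) with the lid raised. On the right the lid is back down (bar at (573,190)) and the catch still stands at (573,140). Next I'll close the catch.

```bash
python3 - <<'E'
from h import *
R=down()
env.move_l(p(-130,185),R);env.grasp()
F=lambda n,r:print(n,r,np.round(env.state()["ft_force"],1),(C.T@(env.state()["tool_pos"]-O)).round(1),env.state()["time_s"])
F("dn",env.move_l(p(-130,102),R,f_stop=12))
F("push",env.move_l(p(-66,102),R,max_speed=60,f_stop=25))
F("fold",env.move_l(p(-48,86),R,max_speed=50,f_stop=25))
F("press",env.move_l(p(-46,75),R,max_speed=25,f_stop=25))
env.hold(.3);F("up",env.move_l(p(-50,190),R))
env.move_pose(p(-230,230),R)
d=imaging.read_camera("scene");cv2.imwrite("pics/shut.png",cv2.resize(d["color"][120:300,60:300,::-1],None,fx=2.5,fy=2.5))
np.savez("scene2",**d);W=world(d);hsv=cv2.cvtColor(d["color"],cv2.COLOR_RGB2HSV)
t=imaging.read_camera("top");np.savez("top2",**t);W=world(t);L=(W-O)@C
m=(abs(L[...,0]+52)<14)&(abs(L[...,1])<12)&(t["range_z"]>0);print("catch z",np.percentile(L[m][:,2],[5,50,95]),t["color"][m].mean(0))
E
```

```text
dn False [ 0.3 -0.6 -0. ] [-129.4   -0.4  102.9] 10.9167
push False [-1.  -0.1  0.5] [-6.540e+01 -1.000e-01  1.025e+02] 12.1333
fold False [ 0.3  0.2 -0.3] [-47.3  -0.   85.9] 12.7667
press True [-2.1  0.9  6.4] [-45.8  -0.2  78.4] 13.2
up False [ 0.  -0.4  0.3] [-50.7   0.4 188.4] 14.4
catch z [75.14610133 78.36477608 81.16315958] [148.75229358 146.62385321  68.6146789 ]
```

View pics/shut.png

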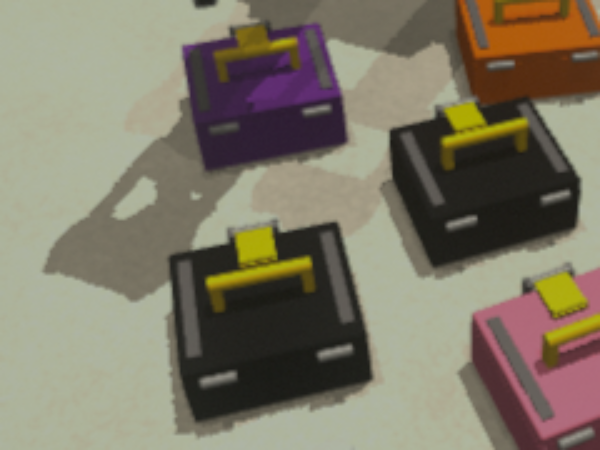

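The catch lies flat at (256,245), with its top face at z 78.4 against 78.5 nominal. The lid is shut, the neighbouring cases look untouched, and the arm is clear.

```bash
python3 -c "
from h import *
print(env.finish_job())"
```

```text
the job is handed in; nothing more can be done
None
```

I tugged the unlatched case's lid up about 0.3 rad by its handle, let it down shut and snapped its catch flat. I didn't touch the other two cases, and handed the job in at about 15 s on the robot's clock; no verdict came back.

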